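Dispense one appliance foot and slide it into the empty bay

TASK

Press the foot feeder's plunger fully down once and let it come back up, so that a single black foot is ejected onto the lane. Then push that foot along the lane with a fingertip into the empty bay, until it is up against the end stop, and leave it there. Do not pick anything up, dispense no second foot, and leave the foot already parked in the other bay and all the other things where they stand.

Things in the scene. Friction and masses are not known exactly. Their poses are not given: they have to be found in the camera images.
- feeder: Bench feeder, fixed, place and yaw (within 20 deg) vary. Aluminium deck 176 (x, -93 to +83) x 284 (y) mm, 6 mm thick. Origin: on the table under the magazine's axis; +x is the ejecting direction, away from the robot; y along the lane; z up. Behind the magazine (x = -62 mm) a grey housing 48 x 60 mm, 58 mm high, carries the plunger.
- magazine_top (a point): Centre of the open top of the magazine: grey square shaft 50 x 49 mm, 58 mm above the table, holding three stacked feet. The plunger drives a 10 mm high pusher under the stack by about twice its own travel; the lowest foot slides out flat on the deck. When the plunger is let up the pusher goes back and the stack drops by one foot.
- lane_mid (a point): Point on the deck (6 mm above the table) where the ejected foot comes to lie, 48 mm in front (+x) of the magazine's axis. The lane runs along y, up to a 6 mm high fence (inner face 22 mm beyond this point in +x). Bays are at both ends, 110 mm to either side, each closed by a 20 mm high end stop (inner face 128 mm to the side).
- plunger (a joint): Plunger travel in m: 0 up, 0.024 fully down. Spring return: about 4 N to start, 9 N at the bottom; 25 N is more than ample. Only a press to the bottom (within 2 or 3 mm) ejects a foot; a second full press ejects a second foot.
- plunger_top (a point): Centre of the top of the plunger's round black head (diameter 40 mm), 98 mm above the table when up, 74 mm when down; moves with the plunger. Press straight down.
- foot_1: The foot to be dispensed, lowest in the magazine at the start: black plastic disc, diameter 36 mm, 14 mm thick, about 30 g, small steel centre. Origin: centre of its underside (6 mm above the table on the deck), z is its axis.
- foot_2: Second foot of the stack, same shape and origin; stays in the magazine and drops onto the deck inside it after the press.
- foot_3: Third, uppermost foot of the stack, same shape and origin; stays in the magazine.
- bay_empty: The empty bay, at one end of the lane (left or right varies): a thin scribed outline 42 x 36 mm on the deck, between the fence and a 5 mm high rear rail (inner face 23 mm behind the bay's centre, ends splayed as lead-ins). Origin: at deck height (6 mm above the table) where the centre of a foot lies in y when it touches the end stop; axes parallel to the feeder's.
- bay_used: The other bay, at the opposite end of the lane, same shape and origin; already holds a foot.
- foot_parked: Foot already lying in the other bay, same shape and origin as the others. Leave it alone.
- standoff: Bystander: brass rod, diameter 14 mm, 32 mm high, standing on the deck beside the magazine (about x = -35, y = +85 mm in the feeder's frame). Origin: centre of its underside.
- bolt: Bystander: steel bolt standing on its 22 mm head on the deck, 33 mm high (about x = -35, y = -85 mm in the feeder's frame). Origin: centre of its underside.
- screwdriver: Bystander: screwdriver lying on the table to the right (-y).
- wrench: Bystander: steel wrench lying on the table to the left (+y).
- terminal: Bystander: white ceramic terminal block, 50 x 24 x 20 mm, on the table to the right.
- jar: Bystander: white jar, diameter 48 mm, 70 mm high, on the table to the left.
Not all that is in view belongs to the job. What is shaped like the foot_3 but blue or yellow is not meant.

How it is judged:
By the outcome, as a careful person would: the job done as asked, in the order asked, and still so for the second after the job is handed in, with the robot touching nothing.
It also fails if it takes over 43 s, if anything falls off the work surface, if the arm or the gripper's body presses on something with over 40 N, if the wrist force passes 120 N, or if a joint passes its speed limit or range.

ROBOT

A 7-joint arm with a two-finger parallel gripper is mounted at the origin on the work surface. World frame = base frame: x ahead of the robot, y to its left, z up, the work surface at z = 0. Lengths are in m, angles in degrees, forces in N, time in s.
With the tool pointing down it reaches from about 0.425 to 0.875 m from the base axis. Payload 4.7 kg.
Tool frame: the origin (TCP) lies at the very end of the fingers, on their centre line; the grasp point (between the pads) lies 19 mm behind it; z points along the fingers, y is the direction in which the jaws open and shut (so a half turn about z gives the same grasp; the last joint's range is limited). The gripper opens to 87 mm and grips with 3 to 60 N. Pads are 19 mm wide; open, the fingers measure 117 mm over their backs; the gripper's body (75 mm by 190 mm) begins 51 mm behind the grasp point.
Start: joints at [-67.26, 18.392, -4.016, 83.108, 1.295, 78.541, -3.26], TCP at [0.243, 0.603, 0.2] pointing down, gripper open.
Joint ranges: [-163.93, 163.93], [-17.29, 119.83], [-79.2, 71.16], [3.27, 140.29], [-89.18, 269.18], [5.43, 117.66], [-154.24, 154.24]. Speed limits (degrees/s): [147.25, 147.25, 180, 180, 180, 180, 180].

INTERFACE

Orientations are given as [roll, pitch, yaw] about the fixed x, y, z axes, in that order (R = Rz(yaw) Ry(pitch) Rx(roll)).
In Python, from cell import monitor, read_camera, camera_info, env, look_for gives the robot as it stands.
- The arm moves only by the tool servo_tool, never from a script. Its argument "commands" is one flat list of numbers, 6 for each row, row after row: the shift along the tool's x, y, z in mm, then the turn, a rotation vector about the tool's x, y, z in degrees. A call has 1 to 10 rows; each row shifts and turns the commanded pose from where the row before left it, along the tool's axes as they then stand; what a row does not reach is not made up. A row lasts 1/10 s, in which the tool goes at most 50 mm and 8.59 degrees, less where a joint would pass 70% of its speed; a pose out of reach is approached as far as the arm can. A call is refused whole if a number of a shift passes 50 or a number of a turn 8.59, either way. A call with a gripper value outside its range is refused whole. "jaw" is the finger opening in mm, from 0 to 87, set as the call begins (left out, the last holds). The fingers move at their own pace and stop on an object; "newtons" is the grip in N (left out, the last holds). Time passes only in rows, so rows that do not move let the fingers close. It gives the time, the measured TCP pose, the force and the opening at its end, in the units of the state.
- monitor.get_obs(): the state, without advancing time (a new reading comes with each control period).
- read_camera(name): name is "scene" or "top"; returns (picture, depth): 400x640x3 uint8, red, green, blue; 400x640 float32, m along the optical axis (not along the pixel's ray), 0 where there is no reading.
- camera_info(name): a dict with "camera_matrix" (3x3 intrinsics, pixels), "k1" (the pictures are not rectified: a ray, as slopes to the right and down, at radius r is drawn at 1 + k1 r^2 times it, then the intrinsics apply), "R" (3x3) and "t" (3): a world point X has camera coordinates R X + t. Camera axes: x right, y down, z forward; pixel columns grow to the right and rows downward; lengths in m; the calibration is good to about 2 mm. A picture is of the moment at which its call begins. camera_info takes no time and is no camera call.
- env.sign_off(): hands the job in, once; it reports no verdict.
Trained networks look in the newest picture that a camera, given by its name, has taken for a name from the list of things; names that differ only in an ending like _2 or _b are one class to them, and where a whole thing is asked for, a point or a joint stands for the part that bears it (a point fixed in the world has none). Each returns a list of dicts, best first, with "conf" (0 to 1); they miss things now and then, are a little off and sometimes report something else, mostly with a low value. They report only what shows in the picture. A call takes as long as a camera call. They do not tell look-alikes from the thing itself.
- look_for(camera, label): "box" ([left, top, width, height] in pixels, round what is visible of it).
The state is a dict: "time_s": time; "qpos": joint angles; "joint_velocities": joint speeds; "effort": joint torques, N m; "tool_pos": TCP position; "tool_rot": TCP orientation; "force": force on the tool from outside, world axes, zero at the start; "wrist_torque": the same for the moment, N m; "grip_width": finger opening in m.
Only numpy, scipy, OpenCV 4.12 (cv2) and the standard library are available. Lean on these libraries where they do the work, as an engineer would, in place of code of your own. Each camera call takes 0.05 s, during which the arm holds its last target.

## Working session

There is one attempt and no reset: what is moved stays moved. The work goes in short steps, Python scripts to look and compute and a tool call to move; the robot and the scene stay as the last step left them, time stands still between calls to the robot, and variables do not carry over. Pictures are saved under pics/ and viewed, and the job is handed in when it is done.

Besides the shell and the picture viewer there is one more tool, called after "Emit:" as name(argument=value, ...), one argument or row to a line, values as JSON. servo_tool: Moves the arm, as the interface text tells. Its arguments: {"type":"object","properties":{"commands":{"type":"array","items":{"type":"number"}},"jaw":{"type":"number"},"newtons":{"type":"number"}},"required":["commands"]}

```bash
ls; mkdir -p pics
cat > h.py <<'E'
import numpy as np, cv2
from cell import monitor, read_camera, camera_info, env, look_for
def ray(name,u,v):
    c=camera_info(name);K=np.array(c["camera_matrix"]);R=np.array(c["R"]);t=np.array(c["t"])
    p=cv2.undistortPoints(np.array([[[u,v]]],float),K,np.array([c["k1"],0,0,0,0.]))[0,0]
    d=R.T@np.array([p[0],p[1],1]);return -R.T@t,d
def atz(name,u,v,z):
    o,d=ray(name,u,v);return o+d*(z-o[2])/d[2]
def atd(name,u,v,dep):
    o,d=ray(name,u,v);return o+d*dep
def proj(name,X):
    c=camera_info(name);K=np.array(c["camera_matrix"])
    return cv2.projectPoints(np.atleast_2d(np.array(X,float)),cv2.Rodrigues(np.array(c["R"]))[0],np.array(c["t"],float),K,np.array([c["k1"],0,0,0,0.]))[0][:,0]
E
python3 - <<'E'
from h import *
o=monitor.get_obs();print(o["time_s"],o["tool_pos"],o["tool_rot"],o["force"],o["grip_width"])
for n in ("top","scene"):
    im,d=read_camera(n);cv2.imwrite(f"pics/{n}0.png",im[:,:,::-1]);np.save(f"{n}0.npy",d)
    c=camera_info(n);print(n,c)
    for l in ["plunger","magazine_top","foot_1","standoff","bolt","feeder","bay_empty"]:
        print(l,[(np.round(x["box"]),round(x["conf"],2)) for x in look_for(n,l)][:5])
print(monitor.get_obs()["time_s"])
E
```

```text
pics
0.0 [0.2426436  0.60236515 0.19854434] [-1.79889186e+02  6.53451726e-03  1.58069122e+02] [ 0.25438511 -0.20897732 -1.2515041 ] 0.08696649420025956
top {'camera_matrix': array([[414.12391635,   0.        , 315.94109079],
       [  0.        , 414.12391635, 192.99039346],
       [  0.        ,   0.        ,   1.        ]]), 'k1': -0.10549208839055636, 'R': array([[-0.02466931, -0.99969229,  0.00259821],
       [-0.97735886,  0.02357169, -0.21027132],
       [ 0.21014537, -0.00772664, -0.97763962]]), 't': array([0.03372287, 0.57755647, 0.94155196])}
plunger [(array([321., 207.,  16.,  19.]), 0.81)]
magazine_top [(array([270., 164., 120.,  77.]), 0.69), (array([148., 249.,  58.,  55.]), 0.51)]
foot_1 [(array([301., 137.,   9.,   9.]), 0.66), (array([324., 188.,  13.,  13.]), 0.61), (array([307., 255.,  14.,  14.]), 0.5)]
standoff []
bolt [(array([355., 212.,  10.,   9.]), 0.45)]
feeder [(array([272., 163., 115.,  78.]), 0.92)]
bay_empty []
scene {'camera_matrix': array([[499.62529419,   0.        , 321.99262692],
       [  0.        , 499.62529419, 195.99633031],
       [  0.        ,   0.        ,   1.        ]]), 'k1': -0.0414722653183323, 'R': array([[-0.79992796,  0.60009415, -0.00150419],
       [ 0.44435227,  0.59063501, -0.67357356],
       [-0.40331912, -0.53947872, -0.73911866]]), 't': array([ 0.44923462, -0.19665629,  1.55385288])}
plunger [(array([328., 176.,  15.,  13.]), 0.61), (array([269., 171., 106.,  94.]), 0.56), (array([304., 178.,   9.,  15.]), 0.56)]
magazine_top [(array([264., 173., 112.,  89.]), 0.85), (array([274., 187.,  12.,  10.]), 0.37)]
foot_1 [(array([269., 250.,  17.,  14.]), 0.51), (array([365., 191.,  14.,  15.]), 0.45)]
standoff []
bolt [(array([306., 178.,  10.,  16.]), 0.44)]
feeder [(array([266., 168., 107., 102.]), 0.63), (array([340., 223.,   9.,  11.]), 0.58)]
bay_empty [(array([324., 235.,   7.,  12.]), 0.52)]
0.8
```

Run:
```python
import cv2
a=cv2.imread("pics/top0.png");b=cv2.imread("pics/scene0.png")
cv2.imwrite("pics/topz.png",cv2.resize(a[140:260,250:410],(800,600),interpolation=2))
cv2.imwrite("pics/scz.png",cv2.resize(b[155:285,245:405],None,fx=4.6,fy=4.6,interpolation=2))
```

```text
(no output)
```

View pics/topz.png

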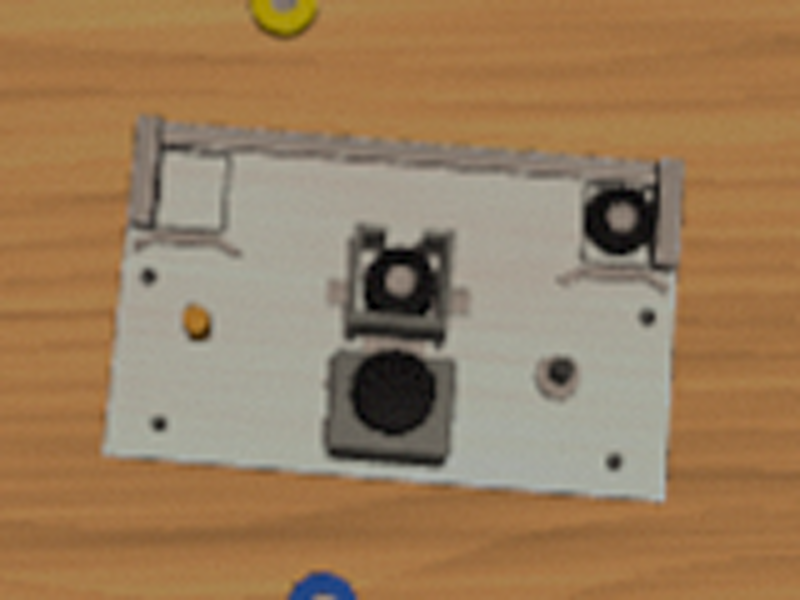

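View pics/scz.png

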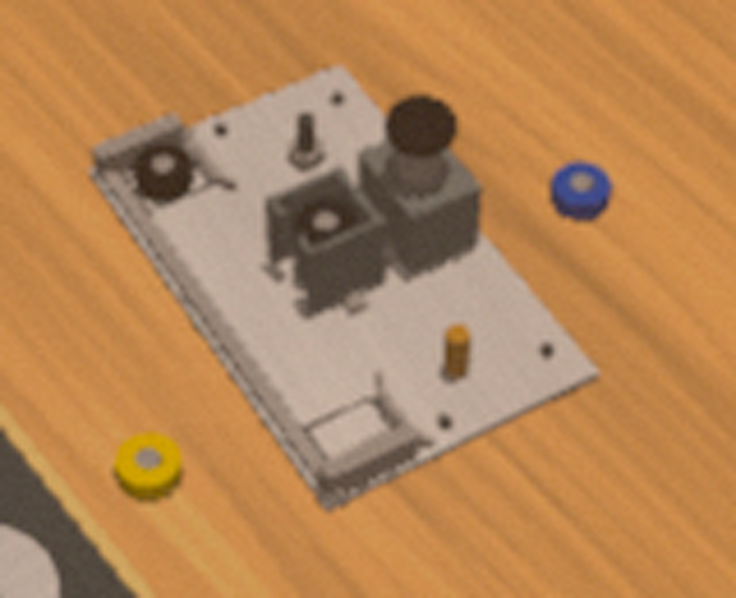

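View pics/top0.png

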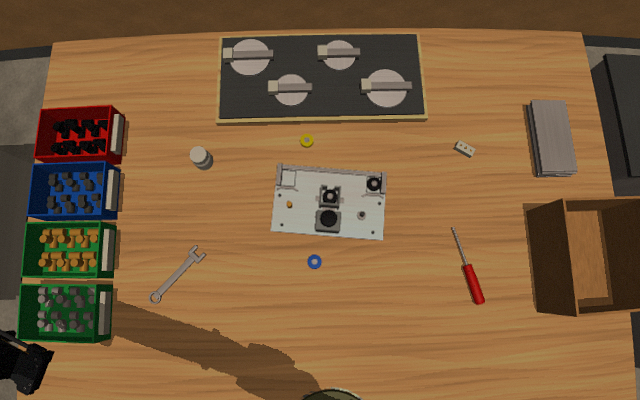

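Run:
```python
from h import *
from scipy.optimize import least_squares
T=[((-93,142,6),(104,456)),((-93,-142,6),(664,500)),((-62,0,98),(393,392)),((48,-110,20),(620,215)),((0,0,48),(400,281))]
S=[((-93,142,6),(598,374)),((-93,-142,6),(342,66)),((-62,0,98),(421,127)),((48,-110,20),(163,162)),((0,0,48),(323,219))]
def W(p,P):
    c,s=np.cos(p[2]),np.sin(p[2]);P=np.array(P)/1000.
    return np.c_[p[0]+c*P[:,0]-s*P[:,1],p[1]+s*P[:,0]+c*P[:,1],P[:,2]]
pt=np.array([(250+(x+.5)/5-.5,140+(y+.5)/5-.5) for _,(x,y) in T])
ps=np.array([(245+(x+.5)/4.6-.5,155+(y+.5)/4.6-.5) for _,(x,y) in S])
mt=lambda p:(proj("top",W(p,[a for a,_ in T]))-pt)
ms=lambda p:(proj("scene",W(p,[a for a,_ in S]))-ps)
for n,f in (("t",mt),("s",ms),("both",lambda p:np.r_[mt(p),ms(p)])):
    r=least_squares(lambda p:f(p).ravel(),[.6,0,0]);print(n,r.x[:2],np.degrees(r.x[2]));print(np.round(f(r.x),1).tolist())
for q in [(-62,0,98),(48,0,6),(48,110,6),(-35,85,6),(0,0,58)]:print(q,W(r.x,[q])[0])
```

```text
t [ 0.57335071 -0.01360603] -5.843233307810294
[[-0.4, 0.2], [0.3, 0.0], [0.2, -0.4], [-0.0, 0.3], [-0.1, -0.0]]
s [ 0.57385687 -0.01341006] -6.895872707563691
[[-0.2, 0.4], [0.2, -0.3], [-0.2, -1.3], [0.0, 0.4], [0.2, 0.8]]
both [ 0.57350874 -0.01356451] -6.273920530189584
[[-0.7, -0.3], [0.0, 0.4], [-0.0, -0.5], [0.1, 0.5], [-0.1, -0.1], [0.1, -0.2], [-0.4, -0.4], [-0.2, -1.5], [-0.2, 0.6], [0.3, 0.7]]
(-62, 0, 98) [ 0.51188007 -0.00678903  0.098     ]
(48, 0, 6) [ 0.62122125 -0.01881004  0.006     ]
(48, 110, 6) [0.63324226 0.09053115 0.006     ]
(-35, 85, 6) [0.54800732 0.07475127 0.006     ]
(0, 0, 58) [ 0.57350874 -0.01356451  0.058     ]
```

Emit:
servo_tool(
  commands=[0, 0, 0, 0, 0, -5.2, 0, 0, 0, 0, 0, -5.2, 0, 0, 0, 0, 0, -5.4, 0, 0, 0, 0, 0, 0],
  jaw=0,
  newtons=20,
)

```text
time_s: 1.2
tool_pos: [0.2428, 0.603, 0.1997]
tool_rot: [180.0, -0.0, 173.9]
force: [-0.1, 0.0, -0.2]
grip_width: 0.0627
```

Emit:
servo_tool(
  commands=[-10, -18, 0, 0, 0, 0, -21, -36, 0, 0, 0, 0, -21, -36, 0, 0, 0, 0, -21, -36, 0, 0, 0, 0, -21, -36, 0, 0, 0, 0, -21, -36, 0, 0, 0, 0, -21, -36, 0, 0, 0, 0, -21, -36, 0, 0, 0, 0, -21, -36, 0, 0, 0, 0, -21, -36, 0, 0, 0, 0],
)

```text
time_s: 2.2
tool_pos: [0.4047, 0.2401, 0.2]
tool_rot: [179.9, 0.0, 173.7]
force: [0.8, 0.4, 0.7]
grip_width: 0.0001
```

Emit:
servo_tool(
  commands=[-21, -36, 0, 0, 0, 0, -21, -36, 0, 0, 0, 0, -21, -36, 0, 0, 0, 0, -21, -36, 0, 0, 0, 0, -21, -36, 0, 0, 0, 0, -20, -38, 0, 0, 0, 0, -8, -18, 0, 0, 0, 0, 0, 0, 0, 0, 0, 0, 0, 0, 0, 0, 0, 0],
)

```text
time_s: 3.1
tool_pos: [0.511, -0.0066, 0.1997]
tool_rot: [179.9, -0.0, 173.8]
force: [0.4, -0.0, 0.7]
grip_width: 0.0001
```

Emit:
servo_tool(
  commands=[-1, 0, 15, 0, 0, 0, 0, 0, 25, 0, 0, 0, 0, 0, 25, 0, 0, 0, 0, 0, 18, 0, 0, 0, 0, 0, 8, 0, 0, 0, 0, 0, 0, 0, 0, 0],
)

```text
time_s: 3.7
tool_pos: [0.5112, -0.0058, 0.1078]
tool_rot: [-180.0, -0.1, 174.0]
force: [0.2, 0.2, -0.3]
grip_width: 0.0005
```

Run:
```python
import cv2
from h import *
a,_=read_camera("top");b,_=read_camera("scene")
a=cv2.resize(a[140:260,250:410],(640,480),interpolation=2)
b=cv2.resize(b[125:285,245:405],(480,480),interpolation=2)
cv2.imwrite("pics/p1.png",cv2.resize(np.hstack([a,b]),(800,343))[:,:,::-1])
```

```text
(no output)
```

View pics/p1.png

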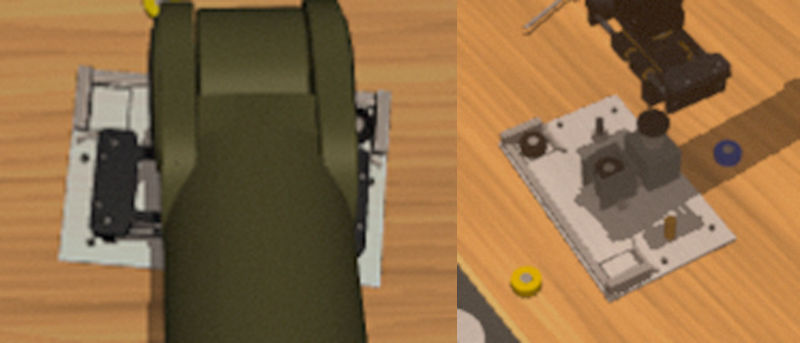

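The scene view (right) shows the closed fingers right above the black plunger head (about 652,120). Next I press in steps.

Emit:
servo_tool(
  commands=[0, 0, 6, 0, 0, 0, 0, 0, 6, 0, 0, 0, 0, 0, 6, 0, 0, 0, 0, 0, 6, 0, 0, 0, 0, 0, 5, 0, 0, 0, 0, 0, 3, 0, 0, 0, 0, 0, 0, 0, 0, 0],
)

```text
time_s: 4.5
tool_pos: [0.5118, -0.0073, 0.0761]
tool_rot: [-180.0, -0.0, 173.9]
force: [-0.5, -0.2, 0.1]
grip_width: 0.0006
```

Run:
```python
import cv2
from h import *
o=monitor.get_obs();print(o["force"],o["tool_pos"],o["wrist_torque"])
b,_=read_camera("scene")
cv2.imwrite("pics/p2.png",cv2.resize(b[125:285,245:405],(600,600),interpolation=2)[:,:,::-1])
```

```text
[-0.51624217 -0.21040291  0.05159979] [ 0.51184167 -0.00734607  0.07610958] [-0.00624992 -0.02834302  0.04807865]
```

View pics/p2.png

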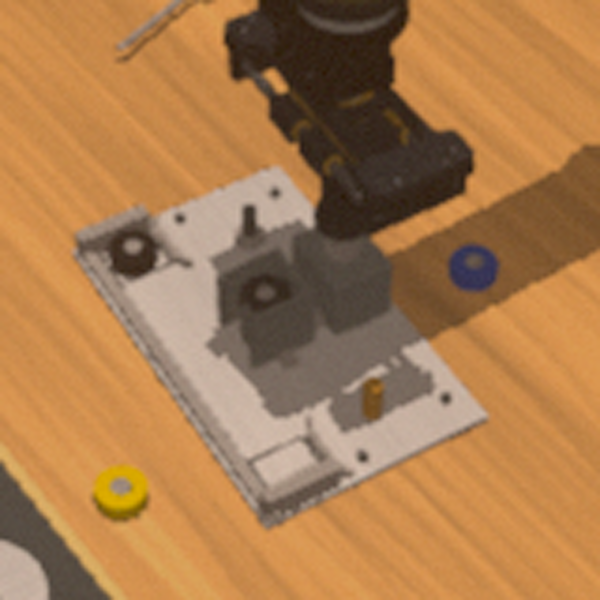

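Run:
```python
import cv2
from h import *
b,d=read_camera("scene")
for p in [(.512,-.007,.098),(.5118,-.0073,.0761),(.512,-.007,.058)]:
    q=proj("scene",[p])[0];print(q,(q-[300,150])*10)
for v in range(172,206,3):
    print(v,[ "%.3f"%atd("scene",u,v,d[v,u])[2] for u in range(322,354,3)])
z=cv2.resize(b[150:210,300:380],(800,600),interpolation=2).astype(float)
cv2.imwrite("pics/p3.png",np.clip(z*1.8,0,255).astype(np.uint8)[:,:,::-1])
print(monitor.get_obs()["force"])
```

```text
[335.79358356 180.6446166 ] [357.93583564 306.44616604]
[335.62382547 186.42673614] [356.2382547  364.26736135]
[335.50517595 191.28015909] [355.05175951 412.80159092]
172 ['0.000', '-0.000', '0.001', '0.128', '0.145', '0.188', '0.212', '0.210', '0.212', '0.209', '0.211']
175 ['0.005', '-0.001', '0.002', '0.117', '0.132', '0.186', '0.202', '0.213', '0.212', '0.208', '0.210']
178 ['0.005', '0.007', '0.002', '0.106', '0.119', '0.117', '0.186', '0.201', '0.206', '0.199', '0.195']
181 ['0.007', '0.010', '0.098', '0.099', '0.109', '0.102', '0.098', '0.195', '0.187', '0.183', '0.174']
184 ['0.010', '0.005', '0.008', '0.099', '0.100', '0.102', '0.097', '0.181', '0.176', '0.172', '0.002']
187 ['0.006', '0.060', '0.060', '0.088', '0.094', '0.097', '0.091', '0.005', '1.017', '0.002', '-0.002']
190 ['0.008', '0.059', '0.057', '0.065', '0.067', '0.071', '0.065', '0.058', '0.003', '0.000', '-0.000']
193 ['0.008', '0.054', '0.058', '0.059', '0.063', '0.067', '0.058', '0.059', '0.060', '-0.004', '-0.001']
196 ['0.062', '0.043', '0.054', '0.061', '0.058', '0.060', '0.057', '0.059', '0.057', '-0.002', '-0.000']
199 ['0.054', '0.061', '0.042', '0.060', '0.059', '0.059', '0.057', '0.047', '0.046', '-0.002', '-0.002']
202 ['0.041', '0.059', '0.060', '0.045', '0.056', '0.049', '0.047', '0.041', '0.036', '0.002', '0.001']
205 ['0.055', '0.050', '0.047', '0.032', '0.044', '0.035', '0.034', '0.026', '0.020', '0.010', '0.001']
[ 0.13654246  0.32816341 -0.3497244 ]
```

View pics/p3.png

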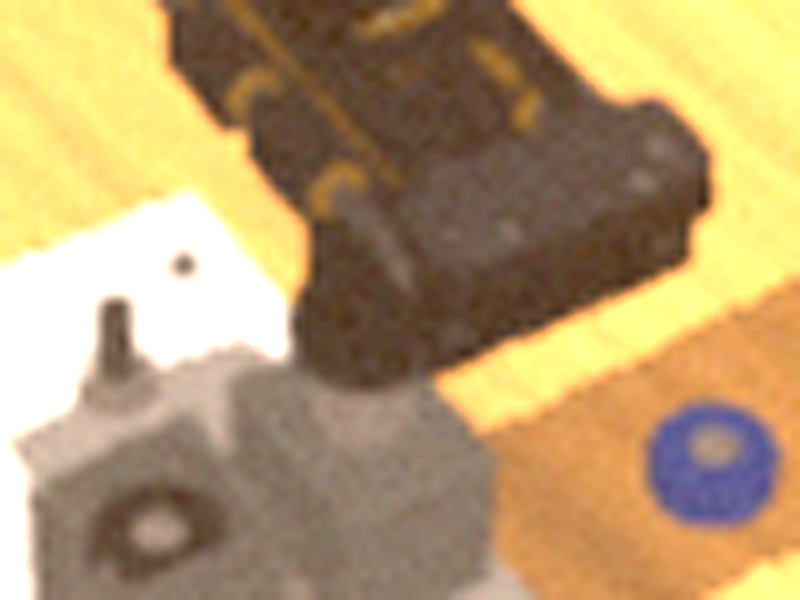

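Run:
```python
import cv2
from h import *
d0=np.load("scene0.npy")
b,d=read_camera("scene")
print("before")
for v in range(174,194,2):
    print(v,[ "%d,%d,%d"%tuple(1000*atd("scene",u,v,d0[v,u])) for u in range(328,346,3)])
print("now")
for v in range(160,194,2):
    print(v,[ "%d,%d,%d"%tuple(1000*atd("scene",u,v,d[v,u])) for u in range(328,346,3)])
b,d=read_camera("top")
print(monitor.get_obs()["tool_pos"],monitor.get_obs()["qpos"])
```

```text
before
174 ['455,-113,2', '447,-108,1', '439,-105,0', '434,-97,2', '429,-90,5', '420,-88,1']
176 ['457,-109,-1', '513,-25,100', '506,-22,99', '497,-20,95', '491,-15,96', '425,-81,1']
178 ['463,-102,0', '514,-23,96', '511,-15,100', '506,-9,101', '500,-4,102', '430,-75,1']
180 ['525,-22,96', '521,-14,100', '513,-12,96', '508,-6,98', '501,-3,96', '494,0,96']
182 ['528,-17,94', '522,-12,95', '520,-3,101', '511,-2,96', '506,3,98', '500,7,98']
184 ['482,-77,8', '527,-7,94', '525,2,101', '519,6,101', '511,9,98', '444,-57,0']
186 ['516,-33,58', '528,-5,90', '528,7,100', '521,9,97', '512,11,93', '451,-48,4']
188 ['521,-27,58', '514,-22,58', '526,3,88', '520,9,90', '498,-5,62', '489,-4,58']
190 ['524,-23,56', '523,-11,65', '517,-6,67', '511,-1,67', '502,0,62', '492,0,56']
192 ['530,-15,60', '523,-11,59', '518,-4,61', '514,2,65', '504,2,59', '496,4,55']
now
160 ['543,0,194', '539,6,196', '540,19,206', '540,29,214', '519,16,192', '513,20,192']
162 ['546,4,192', '540,8,192', '543,22,204', '542,32,212', '524,22,193', '517,25,191']
164 ['552,11,195', '545,14,192', '538,17,191', '544,35,208', '539,4
[... 664 characters left out ...]
'520,-15,98', '519,-5,105', '512,-1,105', '503,0,100', '558,76,198']
182 ['528,-18,94', '523,-11,96', '522,-1,103', '514,1,102', '508,5,100', '556,74,188']
184 ['481,-78,6', '529,-4,99', '523,0,99', '518,5,100', '511,9,99', '554,71,178']
186 ['517,-32,60', '530,-3,92', '526,3,96', '519,7,95', '511,10,92', '555,73,173']
188 ['521,-27,59', '517,-18,64', '527,5,90', '519,7,87', '495,-9,58', '488,-4,57']
190 ['525,-22,58', '519,-17,58', '517,-6,66', '511,-1,67', '504,1,65', '493,1,58']
192 ['528,-18,56', '523,-10,59', '520,-3,63', '514,1,64', '504,2,58', '498,7,58']
[ 0.51242615 -0.00729007  0.07691852] [-27.7004402    7.54758724  27.43160605 111.92019351  -3.96098195
  61.39838868  85.28995001]
```

The pictures disagree with the state. The plunger head is still up (z≈0.099) and the fingertips end just above it, while the reported TCP is 0.077 with no force. The real fingertip therefore seems to be about 20 mm or more above the reported TCP. I'll go on by feel.

Emit:
servo_tool(
  commands=[0, 0, 2, 0, 0, 0, 0, 0, 2, 0, 0, 0, 0, 0, 0, 0, 0, 0],
)

```text
time_s: 5.0
tool_pos: [0.5127, -0.0072, 0.0731]
tool_rot: [180.0, 0.1, 173.9]
force: [0.9, 0.3, 4.2]
grip_width: 0.0004
```

Emit:
servo_tool(
  commands=[0, 0, 3, 0, 0, 0, 0, 0, 2, 0, 0, 0, 0, 0, 0, 0, 0, 0],
)

```text
time_s: 5.3
tool_pos: [0.5127, -0.0073, 0.0682]
tool_rot: [180.0, 0.1, 173.9]
force: [-0.6, -0.1, 4.9]
grip_width: 0.0003
```

Emit:
servo_tool(
  commands=[0, 0, 4, 0, 0, 0, 0, 0, 4, 0, 0, 0, 0, 0, 4, 0, 0, 0, 0, 0, 3, 0, 0, 0, 0, 0, 0, 0, 0, 0],
)

```text
time_s: 5.8
tool_pos: [0.5127, -0.0073, 0.0534]
tool_rot: [180.0, 0.1, 173.9]
force: [-1.0, -0.6, 8.4]
grip_width: 0.0002
```

Emit:
servo_tool(
  commands=[0, 0, 1.5, 0, 0, 0, 0, 0, 1, 0, 0, 0, 0, 0, 0, 0, 0, 0],
)

```text
time_s: 6.1
tool_pos: [0.5127, -0.0072, 0.0515]
tool_rot: [180.0, 0.0, 173.9]
force: [-2.9, -0.5, 11.5]
grip_width: 0.0004
```

Emit:
servo_tool(
  commands=[0, 0, 1, 0, 0, 0, 0, 0, 0, 0, 0, 0],
)

```text
time_s: 6.3
tool_pos: [0.5128, -0.0072, 0.0514]
tool_rot: [179.9, 0.0, 173.9]
force: [-5.4, -0.6, 18.1]
grip_width: 0.0008
```

Run:
```python
import cv2
from h import *
b,_=read_camera("scene")
cv2.imwrite("pics/p4.png",cv2.resize(b[125:285,245:405],(600,600),interpolation=2)[:,:,::-1])
```

```text
(no output)
```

View pics/p4.png

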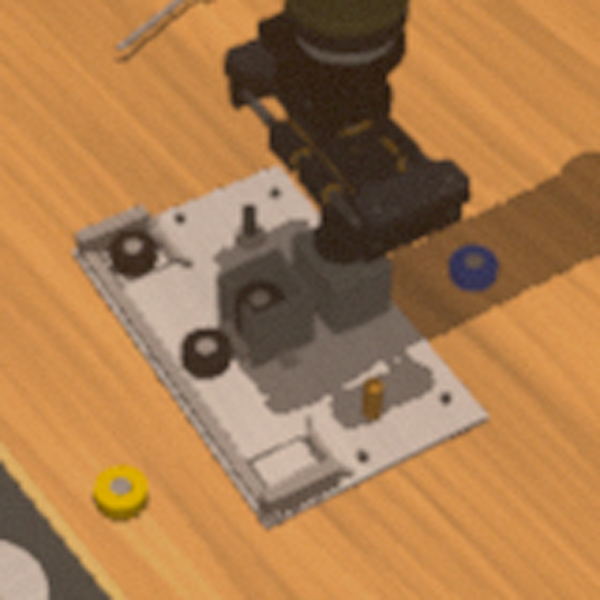

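The plunger has bottomed out: the force rises with no further travel. The foot lies on the lane at about (206,352). The true tip is 0.0226 m above the reported TCP. Now I let the plunger up.

Emit:
servo_tool(
  commands=[0, 0, -6, 0, 0, 0, 0, 0, -10, 0, 0, 0, 0, 0, -10, 0, 0, 0, 0, 0, -20, 0, 0, 0, 0, 0, -20, 0, 0, 0, 0, 0, -14, 0, 0, 0, 0, 0, 0, 0, 0, 0],
)

```text
time_s: 7.05
tool_pos: [0.5134, -0.0072, 0.131]
tool_rot: [179.9, 0.2, 173.9]
force: [-0.6, -0.2, -0.0]
grip_width: 0.0004
```

Run:
```python
import cv2
from h import *
b,d=read_camera("scene")
x,y=245+206/3.75,125+348/3.75
cv2.imwrite("pics/p5.png",cv2.resize(b[125:285,245:405],(600,600),interpolation=2)[:,:,::-1])
z=cv2.resize(b[200:240,280:320],(600,600),interpolation=2)
cv2.imwrite("pics/p5z.png",z[:,:,::-1])
print([(np.round(q["box"],1),q["conf"]) for q in look_for("scene","foot_1")])
o=monitor.get_obs();print(o["time_s"],o["tool_pos"],o["force"])
```

```text
[(array([269.6, 249.6,  14.6,  12.5]), 0.67), (array([363.2, 192.3,  17.2,  12.4]), 0.57), (array([288.8, 213.4,  18.5,  15.6]), 0.5), (array([262.4, 171. , 113.8,  91.9]), 0.25), (array([287.8, 193.1,   6.8,   0.9]), 0.2)]
7.15 [ 0.5117933  -0.00723387  0.12872256] [ 0.92142624  0.09777861 -0.38171049]
```

View pics/p5.png

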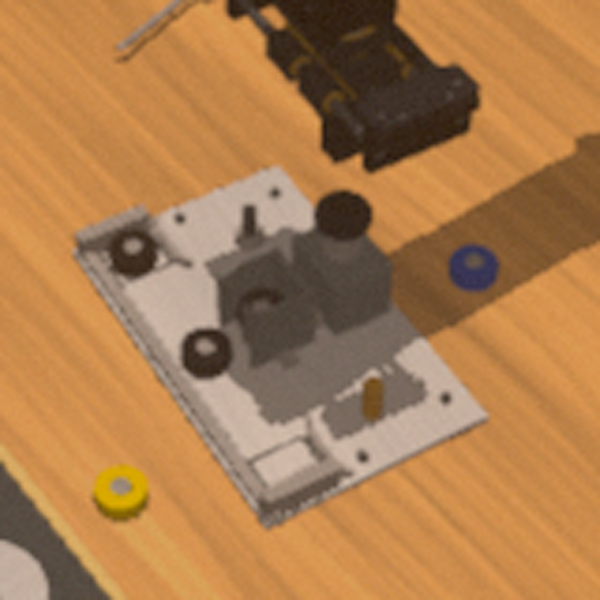

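View pics/p5z.png

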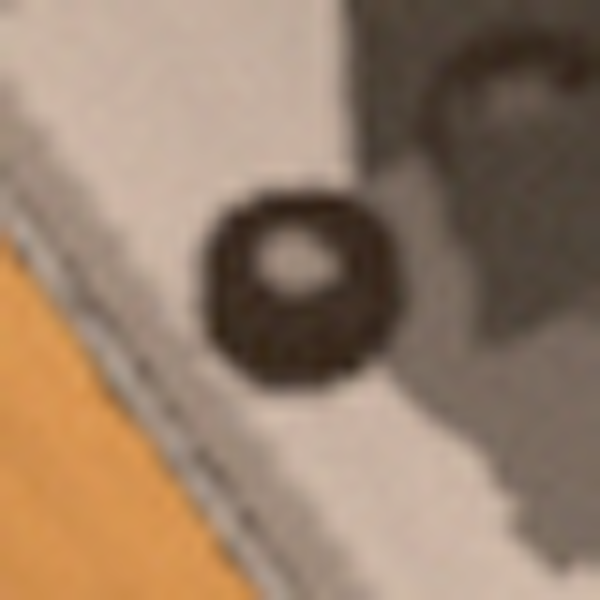

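Run:
```python
from h import *
for yaw in (-5.9,-6.3):
    c,s=np.cos(np.radians(yaw)),np.sin(np.radians(yaw));o=np.array([.5735,-.0136])
    A=np.array([[c,s],[-s,c]])
    X=atz("scene",299.3,217.2,.020);print(X,A@(X[:2]-o))
    for q in [(48,-45),(48,0),(48,75)]: print(q,o+A.T@np.array(q)/1e3)
    print(A@(np.array([.5118,-.0072])-o))
```

```text
[ 0.62144382 -0.01845631  0.02      ] [4.81890495e-02 9.76869260e-05]
(48, -45) [ 0.61662007 -0.06329567]
(48, 0) [ 0.62124574 -0.01853404]
(48, 75) [0.62895518 0.05606867]
[-6.20310361e-02  2.37985098e-05]
[ 0.62144382 -0.01845631  0.02      ] [0.04818719 0.0004341 ]
(48, -45) [ 0.61627208 -0.06359549]
(48, 0) [ 0.62121013 -0.01886725]
(48, 75) [0.6294402  0.05567982]
[-0.06202969 -0.00040926]
```

Emit:
servo_tool(
  commands=[-12, -5, 0, 0, 0, 0, -25, -10, 0, 0, 0, 0, -25, -10, 0, 0, 0, 0, -25, -10, 0, 0, 0, 0, -16, -7, 0, 0, 0, 0, -6, -3, 0, 0, 0, 0, 0, 0, 20, 0, 0, 0, 0, 0, 35, 0, 0, 0, 0, 0, 25, 0, 0, 0, 0, 0, 0, 0, 0, 0],
)

```text
time_s: 8.15
tool_pos: [0.6118, -0.0632, 0.0445]
tool_rot: [-179.9, -0.5, 173.9]
force: [-0.4, -0.0, -0.2]
grip_width: 0.0002
```

Run:
```python
import cv2
from h import *
b,d=read_camera("scene")
cv2.imwrite("pics/p6.png",cv2.resize(b[125:285,245:405],(600,600),interpolation=2)[:,:,::-1])
o=monitor.get_obs();print(o["tool_pos"],proj("scene",[o["tool_pos"],np.array(o["tool_pos"])+[0,0,.0226]])*3.75-np.array([245,125])*3.75)
```

```text
[ 0.61369872 -0.06349322  0.04702855] [[174.16807081 276.08257037]
 [172.63486811 254.08915291]]
```

View pics/p6.png

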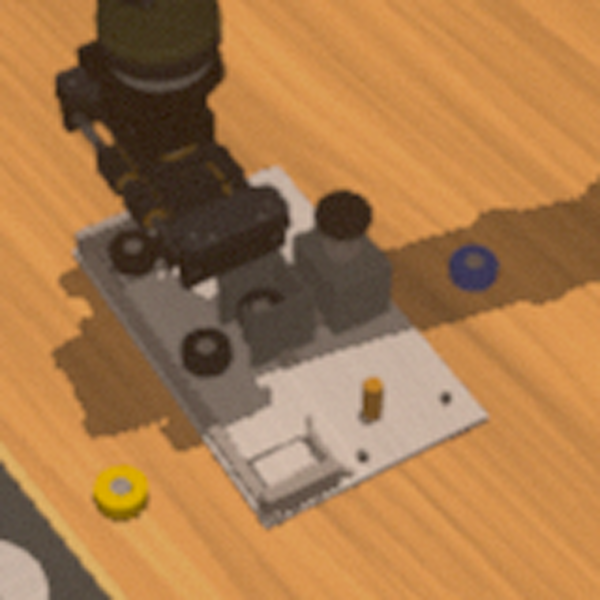

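Emit:
servo_tool(
  commands=[-2, 0, 15, 0, 0, 0, 0, 0, 20, 0, 0, 0, 0, 0, 10, 0, 0, 0, 0, 0, 0, 0, 0, 0, 0, 0, 0, 0, 0, 0],
)

```text
time_s: 8.7
tool_pos: [0.6183, -0.064, 0.0048]
tool_rot: [180.0, 0.1, 173.9]
force: [-0.2, 0.1, 0.5]
grip_width: 0.0006
```

Emit:
servo_tool(
  commands=[0, 0, 4, 0, 0, 0, 0, 0, 3, 0, 0, 0, 0, 0, 0, 0, 0, 0],
)

```text
time_s: 9.0
tool_pos: [0.6176, -0.0638, -0.0029]
tool_rot: [180.0, -0.0, 173.9]
force: [0.1, 0.0, 0.3]
grip_width: 0.0004
```

Run:
```python
import cv2
from h import *
b,d=read_camera("scene")
cv2.imwrite("pics/p7.png",cv2.resize(b[170:240,260:330],(600,600),interpolation=2)[:,:,::-1])
o=monitor.get_obs();print(o["tool_pos"],o["force"])
```

```text
[ 0.6177099  -0.06385946 -0.00281747] [-0.239767    1.76368167 -0.31765778]
```

View pics/p7.png

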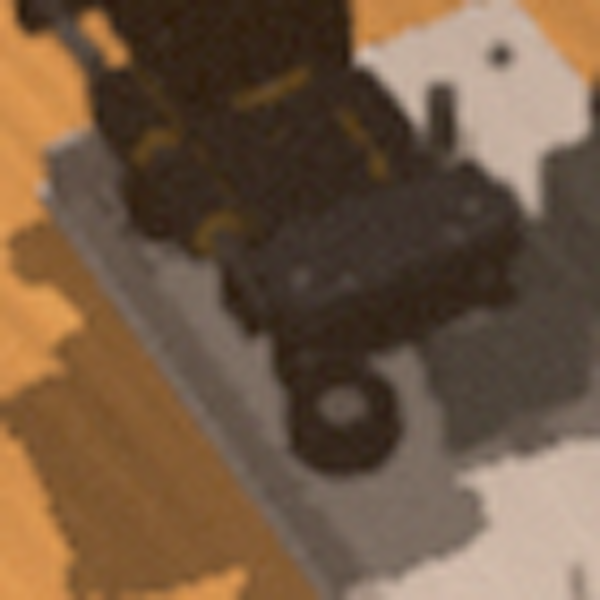

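Emit:
servo_tool(
  commands=[0, 0, 4, 0, 0, 0, 0, 0, 4, 0, 0, 0, 0, 0, 0, 0, 0, 0, 0, 0, 0, 0, 0, 0],
)

```text
time_s: 9.45
tool_pos: [0.6175, -0.0639, -0.0111]
tool_rot: [-180.0, -0.0, 173.9]
force: [0.2, -0.2, 0.6]
grip_width: 0.0006
```

Emit:
servo_tool(
  commands=[1, 4, 0, 0, 0, 0, 0, 6, 0, 0, 0, 0, 0, 6, 0, 0, 0, 0, 0, 7, 0, 0, 0, 0, 0, 8, 0, 0, 0, 0, 0, 8, 0, 0, 0, 0, 0, 8, 0, 0, 0, 0, 0, 7, 0, 0, 0, 0, 0, 4, 0, 0, 0, 0, 0, 0, 0, 0, 0, 0],
)

```text
time_s: 10.45
tool_pos: [0.623, -0.005, -0.0109]
tool_rot: [180.0, -0.0, 173.9]
force: [0.4, -0.2, -0.2]
grip_width: 0.0006
```

Run:
```python
import cv2
from h import *
b,d=read_camera("scene")
cv2.imwrite("pics/p8.png",cv2.resize(b[180:270,260:350],(600,600),interpolation=2)[:,:,::-1])
o=monitor.get_obs();print(o["tool_pos"],o["force"])
```

```text
[ 0.62290531 -0.00573985 -0.01089521] [-0.23637596 -1.04597764 -0.29691022]
```

View pics/p8.png

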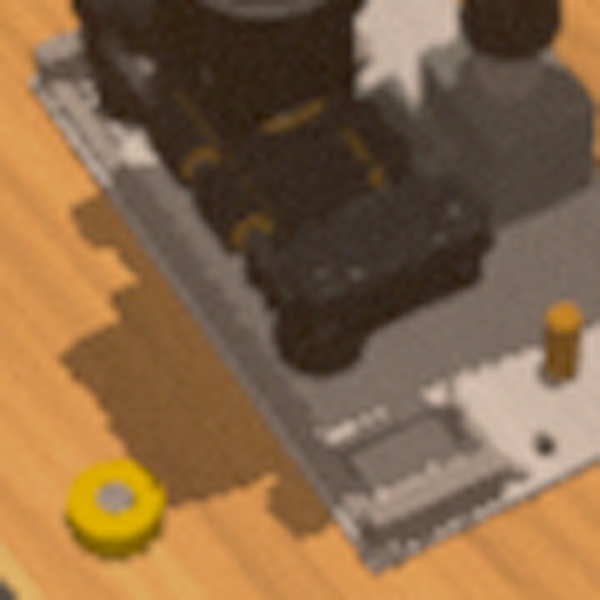

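Emit:
servo_tool(
  commands=[0, 4, 0, 0, 0, 0, 0, 7, 0, 0, 0, 0, 0, 8, 0, 0, 0, 0, 0, 8, 0, 0, 0, 0, 0, 8, 0, 0, 0, 0, 0, 8, 0, 0, 0, 0, 0, 7, 0, 0, 0, 0, 0, 3, 0, 0, 0, 0, 0, 0, 0, 0, 0, 0],
)

```text
time_s: 11.4
tool_pos: [0.6286, 0.0474, -0.0109]
tool_rot: [180.0, 0.0, 173.9]
force: [-0.7, 0.2, -0.2]
grip_width: 0.0002
```

Run:
```python
import cv2
from h import *
b,d=read_camera("scene")
cv2.imwrite("pics/p9.png",cv2.resize(b[200:270,280:350],(600,600),interpolation=2)[:,:,::-1])
o=monitor.get_obs();print(o["tool_pos"],o["force"])
```

```text
[ 0.62860046  0.04670809 -0.01084151] [ 0.07331307 -1.00589069 -0.93781754]
```

View pics/p9.png

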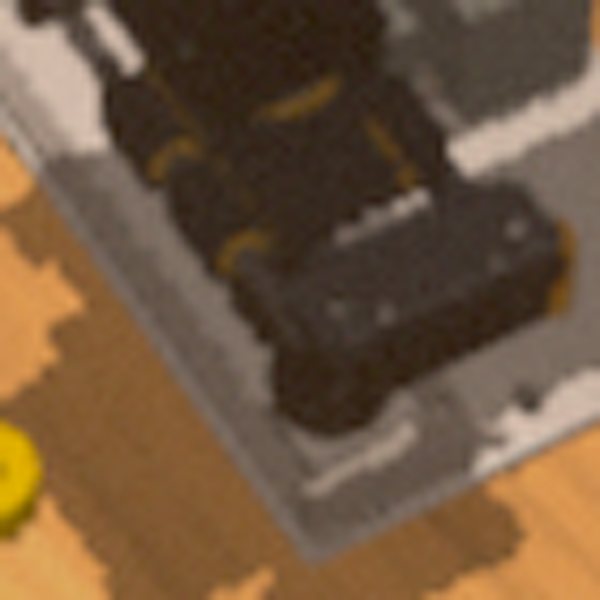

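Emit:
servo_tool(
  commands=[0, 2, 0, 0, 0, 0, 0, 3, 0, 0, 0, 0, 0, 3, 0, 0, 0, 0, 0, 2, 0, 0, 0, 0, 0, 0, 0, 0, 0, 0],
)

```text
time_s: 11.95
tool_pos: [0.6297, 0.0571, -0.0108]
tool_rot: [180.0, 0.0, 173.9]
force: [0.5, 0.3, -0.9]
grip_width: 0.0006
```

Emit:
servo_tool(
  commands=[0, 2, 0, 0, 0, 0, 0, 2, 0, 0, 0, 0, 0, 0, 0, 0, 0, 0],
)

```text
time_s: 12.25
tool_pos: [0.6302, 0.061, -0.0108]
tool_rot: [180.0, 0.0, 173.9]
force: [0.3, 0.4, -0.1]
grip_width: 0.0004
```

Emit:
servo_tool(
  commands=[0, 1.5, 0, 0, 0, 0, 0, 1.5, 0, 0, 0, 0, 0, 0, 0, 0, 0, 0],
)

```text
time_s: 12.55
tool_pos: [0.6304, 0.0637, -0.0108]
tool_rot: [180.0, 0.0, 173.9]
force: [1.0, -0.5, 0.1]
grip_width: 0.0006
```

Run:
```python
import cv2
from h import *
b,d=read_camera("scene")
cv2.imwrite("pics/p10.png",cv2.resize(b[210:270,290:350],(600,600),interpolation=2)[:,:,::-1])
o=monitor.get_obs();print(o["tool_pos"],o["force"])
```

```text
[ 0.63046304  0.06361256 -0.01080319] [ 0.02557741  0.03485224 -0.47801233]
```

View pics/p10.png

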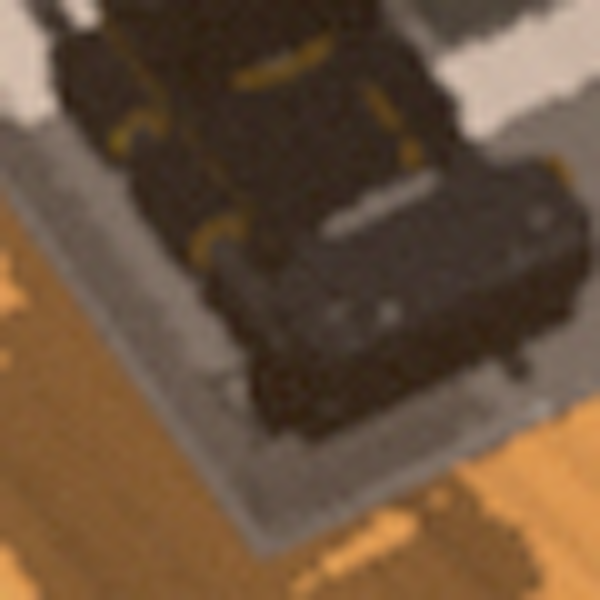

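Emit:
servo_tool(
  commands=[0, 1.5, 0, 0, 0, 0, 0, 0, 0, 0, 0, 0],
)

```text
time_s: 12.8
tool_pos: [0.6305, 0.0639, -0.0108]
tool_rot: [-179.9, -0.0, 173.8]
force: [0.5, -2.2, 0.8]
grip_width: 0.0006
```

Emit:
servo_tool(
  commands=[0, 1, 0, 0, 0, 0, 0, 0, 0, 0, 0, 0],
)

```text
time_s: 13.0
tool_pos: [0.6305, 0.064, -0.0108]
tool_rot: [-179.9, -0.0, 173.8]
force: [-1.9, -4.8, 2.0]
grip_width: 0.0008
```

Emit:
servo_tool(
  commands=[0, 1, 0, 0, 0, 0, 0, 0, 0, 0, 0, 0],
)

```text
time_s: 13.2
tool_pos: [0.6305, 0.064, -0.0108]
tool_rot: [-179.8, -0.0, 173.8]
force: [-1.8, -5.6, 1.9]
grip_width: 0.0007
```

The force reaches 5 N and the tip no longer moves, so the foot is against the stop. Now I back off and lift clear.

Emit:
servo_tool(
  commands=[0, -3, 0, 0, 0, 0, 0, -5, 0, 0, 0, 0, 0, -8, 0, 0, 0, 0, 0, -8, 0, 0, 0, 0, 0, 0, -15, 0, 0, 0, 0, 0, -30, 0, 0, 0, 0, 0, -40, 0, 0, 0, 0, 0, -45, 0, 0, 0, 0, 0, -30, 0, 0, 0, 0, 0, 0, 0, 0, 0],
)

```text
time_s: 14.2
tool_pos: [0.632, 0.0433, 0.1563]
tool_rot: [179.8, 0.6, 173.9]
force: [0.5, -0.8, 0.7]
grip_width: 0.0005
```

Emit:
servo_tool(
  commands=[0, -20, 0, 0, 0, 0, 0, -40, 0, 0, 0, 0, 0, -45, 0, 0, 0, 0, 0, -45, 0, 0, 0, 0, 0, -45, 0, 0, 0, 0, 0, -45, 0, 0, 0, 0, 0, -25, 0, 0, 0, 0, 0, 0, 0, 0, 0, 0],
)

```text
time_s: 15.0
tool_pos: [0.5977, -0.2267, 0.1497]
tool_rot: [-179.8, 0.0, 173.4]
force: [0.1, 0.6, -0.3]
grip_width: 0.0002
```

Run:
```python
import cv2
from h import *
b,d=read_camera("scene");a,_=read_camera("top")
cv2.imwrite("pics/p11.png",cv2.resize(b[155:285,245:405],None,fx=4.6,fy=4.6,interpolation=2)[:,:,::-1])
cv2.imwrite("pics/p11t.png",cv2.resize(a[140:260,250:410],(800,600),interpolation=2)[:,:,::-1])
cv2.imwrite("pics/p11s.png",b[:,:,::-1])
o=monitor.get_obs();print(o["time_s"],o["tool_pos"],o["force"])
```

```text
15.1 [ 0.59968535 -0.22044654  0.14923047] [0.32130696 0.33020456 0.82252592]
```

View pics/p11.png

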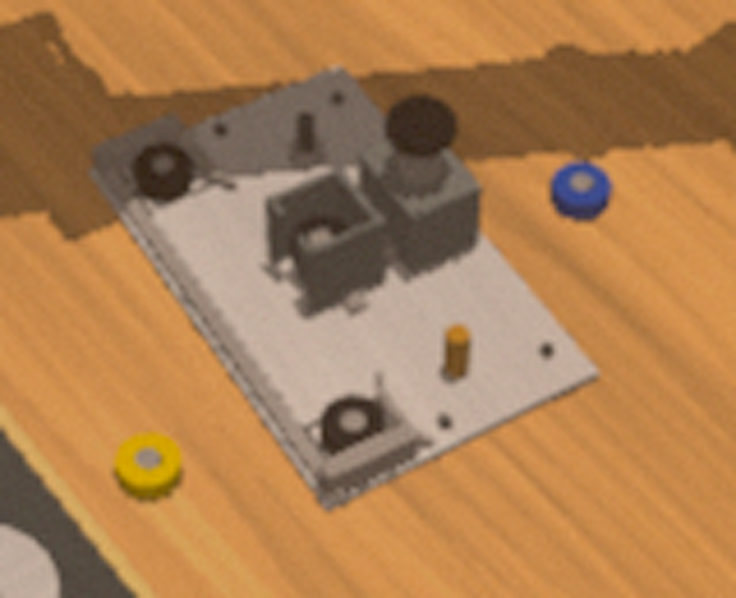

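View pics/p11t.png

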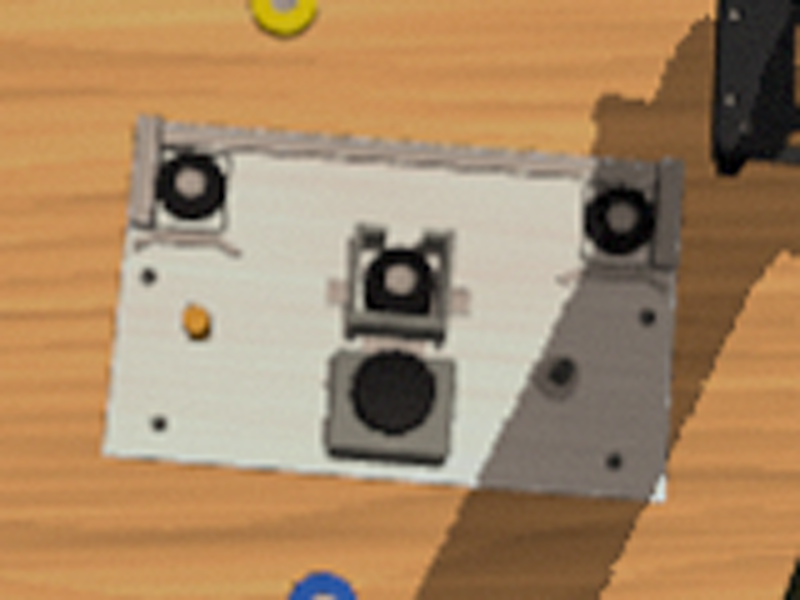

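Run:
```python
from h import *
o=np.array([.5735,-.0136]);c,s=np.cos(np.radians(-6.0)),np.sin(np.radians(-6.0));A=np.array([[c,s],[-s,c]])
T=lambda x,y:(250+(x+.5)/5-.5,140+(y+.5)/5-.5); S=lambda x,y:(245+(x+.5)/4.6-.5,155+(y+.5)/4.6-.5)
for n,p in (("top",T(190,181)),("top",T(620,216)),("scene",S(351,421)),("scene",S(163,161))):
    X=atz(n,*p,.02);print(n,X,A@(X[:2]-o)*1e3)
```

```text
top [0.63362792 0.09038329 0.02      ] [ 48.92932198 109.69874076]
top [ 0.61006857 -0.12798359  0.02      ] [  48.32458521 -109.93452517]
scene [0.63239566 0.08997876 0.02      ] [ 47.7460918  109.16761584]
scene [ 0.60698296 -0.13043298  0.02      ] [  45.51190735 -112.69303878]
```

Both cameras put the foot at y ≈ 109–110 mm, where it touches the stop at 110. Everything else is where it was, and the robot is clear.

```bash
python3 -c "
from h import *
print(env.sign_off())"
```

```text
the job is handed in; nothing more can be done
None
```

I pressed the plunger once to the bottom and let it back up. One foot came out, and I pushed it along the lane with the closed fingertips into the empty left (+y) bay, up against the end stop. I backed off, lifted clear and handed the job in at about 15 s.

**Press:** The force rose to about 18 N with no further travel, so the plunger was fully down. Afterwards its head was back up.

**Foot against the stop:** The tip stopped moving while the push force rose to about 5 N. Both cameras put the foot's centre at x ≈ 48–49, y ≈ 109–110 mm in the feeder's frame, against 48 and 110 when it touches the stop.

**Other things:** In the last pictures the parked foot, bolt, standoff, blue and yellow look-alikes and the remaining feet in the magazine are unmoved. The screwdriver, wrench, terminal block and jar were outside those views, so I did not check them again; the arm never worked near them.

**Checks that disagreed:**
- **TCP height:** The reported TCP read about 23 mm lower than the real fingertips, seen in the depth image and on contact. I corrected for it.
- **Parked foot:** The scene camera puts its centre 2–3 mm off its nominal place in x and y. The top camera agrees with the nominal place, and it looks the same as in the first pictures.

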